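# Stack a slide box on the dryer and set its fan

## Task

Lift the slide box out of the sloping rack and stack it on the box that already stands on the dryer, lowering it gently so that the recesses in its base drop over the lugs of the lid below and it sits fully down, level and locked. Then turn the dryer's fan knob two clicks clockwise from off, the setting for two boxes, and let go; leave the lower box locked on its dock and do not push the timer or the marker about.

Things in the scene. Friction and masses are not known exactly. Their poses are not given: they have to be found in the camera images.
- top_box: Slide box to be stacked, white with fixed grey lid, 140 (x) x 58 (y) x 42 mm (z, without lugs), 0.2-0.45 kg. Origin: centre of underside. Starts in the rack, +x end uphill, its z leaning 25 degrees. Underside: two recesses 27 (x) x 41 mm, 9 deep, at x = +42 and -42 mm; lid: two lugs 24 x 38, 7 high, same places. Fits either way round, 1.5 mm play, lugs rounded. Grip the 58 mm width at mid length.
- low_box: The same kind of box, standing upright on the dryer's dock, locked over the dock's two lugs, long axis (x) along the dryer's x; loose, 0.28-0.46 kg. Origin: centre of its underside.
- low_lid (a point): Centre of the face of low_box's lid, 42 mm above its origin, axes as low_box. The origin of top_box must come to this point.
- dryer: White blower plinth, fixed, 290 (x, from -135 to +155 mm) x 104 x 28 mm, left or right of the rack. Origin on the bench. At x = -85 mm its control head, 88 x 88 mm, 70 mm high, with the fan knob on top; at x = +75 mm the dock whose two lugs hold the lower box. Its +x points to the robot's left (+y), within 20 degrees.
- dock (a point): Centre of the dock, on the plinth's top face, 28 mm above the bench; the origin of low_box sits here.
- fan_knob_grip (a point): On the fan knob's upright axis at grip height, 107 mm above the bench, at dryer x = -85 mm; turns with the knob. The knob is a black upright bar 46 long, 14 thick, 32 mm high (82 to 114 mm above the bench) on a 48 mm disc. At off the bar lies along the dryer's x, white mark toward its -x end. Grip across the 14 mm.
- fan_knob (a joint): Angle of the fan knob, rad: 0 = off, growing clockwise seen from above; a click (detent) every 30 degrees (0.524 rad), four clicks in all, two clicks = 1.047. Released near a detent, the knob settles into it. Short black marks on the head show the positions, a wider one at off. Turning it past a click takes about 0.06 N m.
- rack: Fixed aluminium rack with a plate sloping at 25 degrees: the low end is at its -x, which faces the robot, give or take 20 degrees. Base 150 (x) x 80 mm. Origin on the bench; the centre of the box's underside lies 56 mm above it. Low side lips (8 mm) only near the plate's ends and a 16 mm stop at the low end: lift the box square off the plate.
- timer: Bystander: small white timer, 58 x 66 x 17 mm, loose. Origin: centre of its underside.
- marker_a: Bystander: marker pen, 135 mm long, 17 mm thick, loose, lying beside the rack, toward its -y. Origin: centre of its underside.
There are look-alikes about, which are no part of the job. What is shaped like the top_box but blue or green is not meant.

How it is judged:
By the outcome, as a careful person would: the job done as asked, in the order asked, and still so for the second after the job is handed in, with the robot touching nothing.
It also fails if it takes over 61 s, if anything falls off the work surface, if the arm or the gripper's body presses on something with over 40 N, if the wrist force passes 120 N, or if a joint passes its speed limit or range.

## Robot

A 6-joint arm with a two-finger parallel gripper is mounted at the origin on a cart in front of the work surface, level with it; the furniture and walls round the work are solid. World frame = base frame: x ahead of the robot, y to its left, z up, the work surface at z = 0. Lengths are in m, angles in rad, forces in N, time in s.
With the tool pointing down it reaches from about 0.425 to 0.95 m from the base axis. Payload 3.5 kg.
Tool frame: the origin (TCP) lies at the very end of the fingers, on their centre line; the grasp point (between the pads) lies 19 mm behind it; z points along the fingers, y is the line along which they close (so a half turn about z gives the same grasp; the last joint's range is limited). The gripper opens to 85 mm and grips with 20 to 120 N. Pads are 22 mm wide; open, the fingers measure 114 mm over their backs; the gripper's body (76 mm by 85 mm) begins 54 mm behind the grasp point. The pads swing forward as they close: fully open they stand 13 mm farther back than shut.
Start: joints at [-1.361, 0.286, 1.577, -0, 1.279, -0.15], TCP at [0.238, -0.632, 0.231] pointing down, gripper open.
Joint ranges: [-2.77, 2.77], [-0.9, 2.22], [0.21, 2.48], [-1.53, 4.67], [0.24, 2.81], [-2.84, 2.84]. Speed limits (rad/s): [2.79, 2.79, 3.14, 3.14, 3.14, 3.14].

## Interface

Orientations are given as a unit quaternion [x, y, z, w].
In Python, from plant import get_state, read_camera, sign_off, recognise gives the robot as it stands.
- The arm moves only by the tool arm_command, never from a script. Its argument "steps" is a list of rows, each an object with "translation": the shift along the tool's x, y, z scaled (see below), a list of three; "twist": the turn, a rotation vector about the tool's x, y, z scaled (see below), a list of three; "fingers": the opening, from -1 (shut) to 1 (fully open). In form: [{"translation": [x, y, z], "twist": [rx, ry, rz], "fingers": fingers}, ...]. A call has 1 to 5 rows; each row is the pose to reach, as a shift and turn from the pose commanded when the call began, along the tool's axes at that moment; what a row does not reach only later rows make up. The controller multiplies each number of a shift by 75 cm and each number of a turn by 60 degrees. A row lasts 1/8 s, in which the tool goes at most 62.5 mm and 10.7 degrees, less where a joint would pass 70% of its speed; a pose out of reach is approached as far as the arm can. A call with a number of a shift or a turn outside -1 to 1 is refused whole. A call with a gripper value outside its range is refused whole. The fingers move at their own pace and stop on an object; "grip_force" is the grip in N (left out, the last holds). Time passes only in rows, so rows that repeat a pose let the fingers close. It gives the time, the measured TCP pose, the force, the opening and the grip force at its end, in the units of the state.
- get_state(): the state, without advancing time (a new reading comes with each control period).
- read_camera(name): name is "side" or "top" or "wrist"; returns a dict with "pixels" (480x640x3 uint8, red, green, blue), "K" (3x3 intrinsics, pixels), "R" (3x3) and "t" (3): a world point X has camera coordinates R X + t; the wrist camera has in their place "T_tool_cam" (4x4, takes a point from camera to tool coordinates, whose origin is the TCP and whose axes are the flange's). Camera axes: x right, y down, z forward; pixel columns grow to the right and rows downward; lengths in m; the calibration is good to about 2 mm. A picture is of the moment at which its call begins: read the wrist's pose just before it. There is no depth.
- sign_off(): hands the job in; it is judged then, once.
Trained networks look in a picture, given as the dict that the camera call returned (one of the last four; its "shot" number tells which), for a name from the list of things; names that differ only in an ending like _2 or _b are one class to them, and where a whole thing is asked for, a point or a joint stands for the part that bears it (a point fixed in the world has none). Each returns a list of dicts, best first, with "conf" (0 to 1); they miss things now and then, are a little off and sometimes report something else, mostly with a low value. They report only what shows in the picture. A call takes as long as a camera call. They do not tell look-alikes from the thing itself.
- recognise(picture, query): "point" ([row, column] in pixels, amid what is visible of it).
The state is a dict: "time": time; "qpos": joint angles; "dq": joint speeds; "joint_efforts": joint torques, N m; "eef_pos": TCP position; "tcp_rot": TCP orientation; "contact_force": force on the tool from outside, world axes, zero at the start; "wrist_torque": the same for the moment, N m; "opening": opening from 0.0 (shut) to 1.0 (fully open); "finger_force": force on a finger pad.
Only numpy, scipy, OpenCV 4.12 (cv2) and the standard library are available. Lean on these libraries where they do the work, as an engineer would, in place of code of your own. Each camera call takes 0.05 s, during which the arm holds its last target. There are 200 camera calls.

## Working session

There is one attempt and no reset: what is moved stays moved. The work goes in short steps, Python scripts to look and compute and a tool call to move; the robot and the scene stay as the last step left them, time stands still between calls to the robot, and variables do not carry over. Pictures are saved under pics/ and viewed, at most 10 in all, crops included, and the job is handed in when it is done.

Besides the shell and the picture viewer there is one more tool, called after "Call:" as a command line: name --argument value ..., lists and objects as JSON in quotes. arm_command: Moves the arm, as the interface text tells. Shifts and turns lie within -1 to 1; 1 stands for 75 cm of shift or 60 degrees of turn. Its arguments: {"type":"object","properties":{"steps":{"type":"array"},"grip_force":{"type":"number"}},"required":["steps"]}

```bash
ls; mkdir -p pics
python3 - <<'E'
from plant import *
import cv2,numpy as np,pickle
s=get_state();print(s)
D={}
for n in ["side","top"]:
    p=read_camera(n);D[n]=p
    cv2.imwrite(f"pics/{n}0.png",p["pixels"][:,:,::-1])
    print(n,p["K"].tolist(),p["R"].tolist(),p["t"].tolist())
    for q in ["top_box","low_box","dryer","fan_knob","rack","timer","marker_a"]:
        print(q,[(np.round(r["point"]).tolist(),round(r["conf"],2)) for r in recognise(p,q)][:5])
pickle.dump(D,open("d0.pkl","wb"))
E
```

```text
pics
{'time': 0.0, 'qpos': array([-1.36102518e+00,  2.87202279e-01,  1.57817433e+00,  1.15370603e-05,
        1.27857565e+00, -1.50033310e-01]), 'dq': array([ 0.00138294,  0.00274715, -0.00139118,  0.00012507,  0.001688  ,
       -0.00013256]), 'joint_efforts': array([ 5.23069994e-04, -4.05978942e+01, -2.92624694e+01, -1.37296870e-04,
        5.95402424e-03,  7.95672776e-06]), 'eef_pos': array([ 0.237534  , -0.63113065,  0.2299242 ]), 'tcp_rot': array([ 9.83860806e-01,  1.78931613e-01, -2.97144920e-05, -1.17943658e-03]), 'contact_force': array([ 1.33586503, -0.14022237,  0.60572691]), 'wrist_torque': array([-0.01996215, -0.00425893, -0.00081246]), 'finger_force': 0.0, 'opening': 1.0038215229495375}
side [[603.7644955472883, 0.0, 302.47885318335943], [0.0, 603.7644955472883, 247.98003195019356], [0.0, 0.0, 1.0]] [[0.9540490417678148, -0.2990428630661013, -0.019073330887492437], [-0.1211889626036385, -0.32685382754449366, -0.937272538145959], [0.27405047207579974, 0.8965154440770908, -0.3480752753159694]] [-0.4967505606277888, 0.11559544602547146, 1.3590500971034147]
top_box [([267.0, 
[... 304 characters left out ...]
, [0.0, 498.3741736365735, 242.24255077608407], [0.0, 0.0, 1.0]] [[0.006140827381403991, -0.999979323440901, -0.001908646051447446], [-0.9954117637412633, -0.005930498741045087, -0.09549999890151899], [0.09548670506714259, 0.0024863377406076155, -0.9954276002201567]] [-0.14425740764008985, 0.5093753674117808, 1.465078399173013]
top_box [([275.0, 459.0], 0.84), ([233.0, 291.0], 0.75), ([219.0, 331.0], 0.73), ([221.0, 344.0], 0.72), ([233.0, 219.0], 0.67)]
low_box [([242.0, 181.0], 0.89)]
dryer [([231.0, 216.0], 0.94)]
fan_knob []
rack [([211.0, 334.0], 0.89), ([220.0, 343.0], 0.42)]
timer [([286.0, 277.0], 0.87), ([241.0, 179.0], 0.7)]
marker_a [([218.0, 375.0], 0.77), ([227.0, 232.0], 0.65)]
```

Run:
```python
import cv2,pickle
D=pickle.load(open("d0.pkl","rb"))
a=D["top"]["pixels"][:,:,::-1][170:320,130:510]
cv2.imwrite("pics/topc.png",cv2.resize(a,None,fx=2.1,fy=2.1,interpolation=cv2.INTER_CUBIC))
a=D["side"]["pixels"][:,:,::-1][180:420,200:500]
cv2.imwrite("pics/sidec.png",cv2.resize(a,None,fx=2.5,fy=2.5,interpolation=cv2.INTER_CUBIC))
```

```text
(no output)
```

View pics/topc.png

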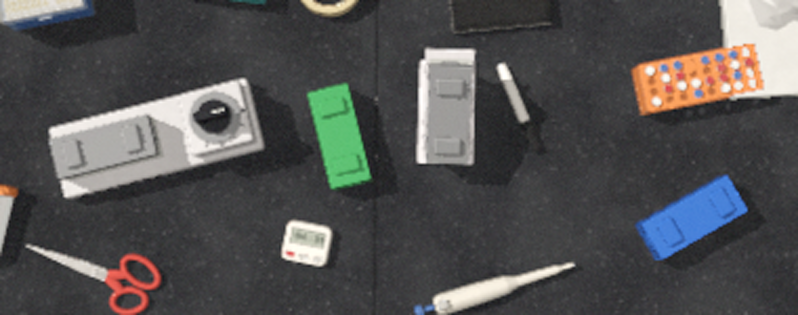

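View pics/sidec.png

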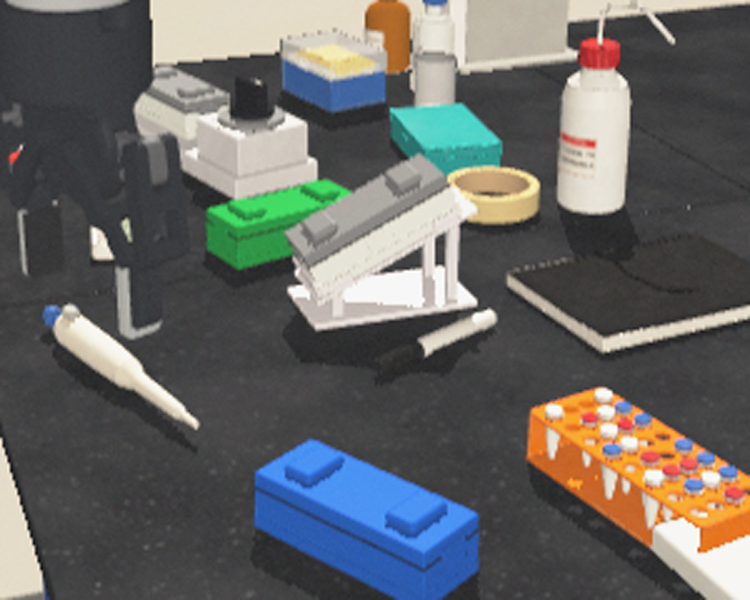

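The white box with the grey lid at about (row 221, col 344) in the rack is the target. The green (233,291) and blue (275,459) boxes are look-alikes by colour. The dryer is on the left: knob at about (224,232), low box at about (239,180). The timer is at (286,277) and the marker at (214,374).

```bash
cat > h.py <<'E'
import numpy as np, cv2
from scipy.spatial.transform import Rotation as Ro
from scipy.optimize import least_squares
def ray(p,uv):
    d=np.linalg.inv(p["K"])@np.array([uv[0],uv[1],1.]); R=np.array(p["R"]);t=np.array(p["t"])
    return -R.T@t, R.T@d
def onz(p,uv,z):
    c,d=ray(p,uv); return c+d*(z-c[2])/d[2]
def proj(p,X):
    c=np.atleast_2d(X)@np.array(p["R"]).T+np.array(p["t"]); q=c@np.array(p["K"]).T; return q[:,:2]/q[:,2:]
def wcam(p,s):  # fill world R,t of the wrist camera
    T=np.eye(4);T[:3,:3]=Ro.from_quat(s["tcp_rot"]).as_matrix();T[:3,3]=s["eef_pos"]
    W=np.linalg.inv(T@np.array(p["T_tool_cam"])); p["R"]=W[:3,:3];p["t"]=W[:3,3]; return p
def move(s,pos,R):  # scaled translation, twist
    R0=Ro.from_quat(s["tcp_rot"]); R=Ro.from_matrix(R) if isinstance(R,np.ndarray) else R
    return np.round(R0.inv().apply(np.array(pos)-s["eef_pos"])/.75,4).tolist(), np.round(np.degrees((R0.inv()*R).as_rotvec())/60,4).tolist()
def tool(z,y): # tool frame: z approach, y closing line
    z=np.array(z,float);z/=np.linalg.norm(z);y=np.array(y,float);y-=z*(y@z);y/=np.linalg.norm(y)
    return np.column_stack([np.cross(y,z),y,z])
E
python3 - <<'E'
from h import *;import pickle
from plant import *
D=pickle.load(open("d0.pkl","rb"));p=D["top"]
c=lambda x,y:(130+x/2.1,170+y/2.1)
for n,x,y,z in [("lug_up",450,88,.131),("lug_dn",449,147,.08),("lidc",449,110,.094),("knob",215,112,.114),("lugR",134,137,.077),("lugL",70,152,.077),("corner base R",262,148,.028),("corner L",66,196,.028)]:
    print(n,onz(p,c(x,y),z).round(3))
print(read_camera("wrist")["T_tool_cam"])
E
```

```text
lug_up [ 0.585 -0.203  0.131]
lug_dn [ 0.512 -0.204  0.08 ]
lidc [ 0.561 -0.203  0.094]
knob [0.554 0.112 0.114]
lugR [0.523 0.229 0.077]
lugL [0.502 0.317 0.077]
corner base R [0.514 0.06  0.028]
corner L [0.444 0.336 0.028]
[[-4.92464531e-04 -9.64973998e-01 -2.62345079e-01  6.61792993e-02]
 [ 9.99999838e-01 -4.00297003e-04 -4.04765554e-04  8.59568033e-04]
 [ 2.85572286e-04 -2.62345236e-01  9.64974039e-01 -1.43659782e-01]
 [ 0.00000000e+00  0.00000000e+00  0.00000000e+00  1.00000000e+00]]
```

Run:
```python
from h import *
from plant import *
s=get_state();a=np.radians(25)
R=tool([np.sin(a),0,-np.cos(a)],[0,-1,0])
print(R,read_camera("wrist")["K"])
print(move(s,[.505,-.203,.20],R))
```

```text
[[ 0.90630779  0.          0.42261826]
 [ 0.         -1.          0.        ]
 [ 0.42261826  0.         -0.90630779]] [[380.06803357   0.         323.68979736]
 [  0.         380.06803357 238.5255076 ]
 [  0.           0.           1.        ]]
([0.5349, -0.4096, 0.0418], [-0.0749, 0.4121, 0.3382])
```

Call:
arm_command --steps '[{"translation": [0.534, -0.41, 0.04], "twist": [-0.075, 0.412, 0.338], "fingers": 1}, {"translation": [0.534, -0.41, 0.04], "twist": [-0.075, 0.412, 0.338], "fingers": 1}, {"translation": [0.534, -0.41, 0.04], "twist": [-0.075, 0.412, 0.338], "fingers": 1}, {"translation": [0.534, -0.41, 0.04], "twist": [-0.075, 0.412, 0.338], "fingers": 1}, {"translation": [0.534, -0.41, 0.04], "twist": [-0.075, 0.412, 0.338], "fingers": 1}]'

```text
time: 1.52
eef_pos: [0.4026, -0.3654, 0.2128]
tcp_rot: [0.976, -0.001, 0.217, 0.0]
contact_force: [0.3, -0.3, 0.0]
opening: 0.997
finger_force: 0.0
```

Run:
```python
from h import *
from plant import *
s=get_state();a=np.radians(25)
R=tool([np.sin(a),0,-np.cos(a)],[0,-1,0])
print(s["eef_pos"],move(s,[.505,-.203,.20],R))
```

```text
[ 0.40264902 -0.36536201  0.21282421] ([0.1162, -0.2167, 0.073], [0.001, -0.0003, -0.0012])
```

Call:
arm_command --steps '[{"translation": [0.116, -0.217, 0.073], "twist": [0, 0, 0], "fingers": 1}, {"translation": [0.116, -0.217, 0.073], "twist": [0, 0, 0], "fingers": 1}, {"translation": [0.116, -0.217, 0.073], "twist": [0, 0, 0], "fingers": 1}, {"translation": [0.116, -0.217, 0.073], "twist": [0, 0, 0], "fingers": 1}, {"translation": [0.116, -0.217, 0.073], "twist": [0, 0, 0], "fingers": 1}]'

```text
time: 2.15
eef_pos: [0.5045, -0.2039, 0.2002]
tcp_rot: [0.976, 0.001, 0.216, 0.0]
contact_force: [0.4, -0.7, -0.7]
opening: 1.0
finger_force: 0.0
```

Run:
```python
from h import *
from plant import *
import pickle
s=get_state();p=wcam(read_camera("wrist"),s)
print(s["eef_pos"],np.linalg.norm(s["dq"]))
im=p["pixels"][:,:,::-1]
pickle.dump((s,p),open("w1.pkl","wb"))
cv2.imwrite("pics/w1.png",im)
```

```text
[ 0.50453138 -0.20389153  0.20015788] 0.04107597885842901
```

View pics/w1.png

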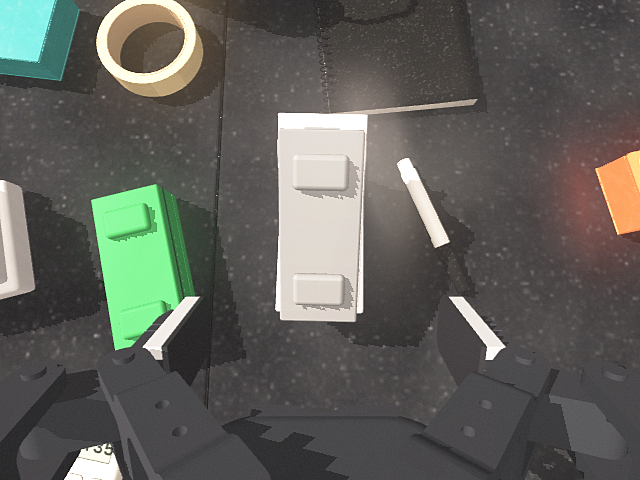

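The view shows the white box with the grey lid on the rack plate, lid corners at about (280,129), (364,131), (357,321), (281,320). It is the box meant; green is at left and the marker at right, clear of the rack.

```bash
cat > fit.py <<'E'
from h import *
def fit(p,O,U,f,x0):
    r=least_squares(lambda v:(proj(p,f(v,O))-U).ravel(),x0,loss="soft_l1")
    return r.x,(proj(p,f(r.x,O))-U).round(1)
a=np.radians(25)
Rb=lambda yaw:(Ro.from_euler("z",yaw)*Ro.from_euler("y",-a)).as_matrix()
fr=lambda v,O:np.array([v[0],v[1],.056])+O@Rb(v[2]).T
E
python3 - <<'E'
from fit import *
import pickle
s,p=pickle.load(open("w1.pkl","rb"))
O=np.array([[.07,.029,.042],[.07,-.029,.042],[-.07,-.029,.042],[-.07,.029,.042]])
U=np.array([[280,129],[364,131],[357,321],[281,320.]])
for m in [0,1]:
    if m==0: x,r=fit(p,O,U,fr,[.56,-.2,0])
    else: x,r=fit(p,O,U,lambda v,O:v[:3]+O@Ro.from_euler("zyx",v[3:]).as_matrix().T,[.56,-.2,.056,0,-a,0]); 
    print(x.round(4),r.tolist())
L=np.array([[sx*.042,0,.049] for sx in(1,-1)])
print(proj(p,fr(fit(p,O,U,fr,[.56,-.2,0])[0],L)))
g=cv2.cvtColor(p["pixels"],cv2.COLOR_RGB2GRAY)
for rr in (145,220,250,312): print(rr,g[rr,268:292].tolist(),g[rr,350:376].tolist())
E
```

```text
[ 0.5727 -0.2028 -0.0188] [[-1.8, -0.8], [2.1, -1.2], [0.3, 1.3], [-0.3, 0.8]]
[ 0.5726 -0.2019  0.0485 -0.0124 -0.3665  0.0121] [[0.0, 0.2], [0.1, -0.2], [0.0, -0.1], [-0.1, 0.0]]
[[321.27512295 172.88756212]
 [319.35679688 290.82950221]]
145 [97, 97, 94, 98, 95, 93, 93, 92, 73, 232, 236, 229, 224, 222, 219, 221, 223, 222, 222, 222, 223, 222, 222, 221] [224, 224, 224, 222, 225, 224, 224, 224, 223, 221, 222, 224, 214, 180, 168, 250, 192, 146, 145, 148, 151, 148, 144, 144, 146, 149]
220 [93, 94, 100, 96, 91, 96, 118, 141, 137, 114, 95, 240, 231, 221, 219, 217, 218, 219, 219, 219, 219, 220, 219, 220] [216, 218, 218, 216, 218, 217, 218, 217, 222, 180, 128, 248, 247, 137, 91, 94, 96, 99, 99, 96, 98, 102, 103, 104, 106, 106]
250 [85, 88, 84, 85, 85, 85, 85, 86, 82, 58, 255, 255, 222, 218, 219, 216, 218, 218, 217, 220, 217, 217, 218, 217] [215, 217, 214, 216, 217, 217, 218, 204, 158, 186, 238, 252, 253, 138, 73, 82, 83, 84, 83, 84, 90, 89, 87, 82, 84, 86]
312 [78, 76, 78, 75, 75, 76, 70, 73, 66, 66, 55, 72, 241, 230, 215, 216, 217, 214, 219, 215, 217, 216, 213, 215] [214, 214, 214, 218, 211, 164, 140, 255, 255, 255, 255, 255, 151, 62, 61, 64, 62, 64, 65, 62, 62, 63, 62, 62, 68, 62]
```

Run:
```python
from fit import *
import pickle
from plant import *
s,p=pickle.load(open("w1.pkl","rb"))
O=np.array([[.07,.029,.042],[.07,-.029,.042],[-.07,-.029,.042],[-.07,.029,.042]])
U=np.array([[278.3,129],[363.7,131],[355.3,321],[280.7,320.]])
x,r=fit(p,O,U,fr,[.56,-.2,0]);print(x,r.tolist())
s=get_state()
R=Rb(x[2]);o=np.array([x[0],x[1],.056])
T=tool(-R[:,2],-R[:,1])
for h in (.1,.05,.019,.006): # TCP height over underside along normal
    print(h,move(s,o+R[:,2]*h,T))
```

```text
[ 0.57269544 -0.20201907 -0.01929526] [[-1.2, -0.8], [1.3, -1.1], [1.0, 1.3], [-1.1, 0.8]]
0.1 ([0.0014, -0.0049, 0.0795], [-0.0068, -0.0002, 0.0168])
0.05 ([0.0014, -0.0044, 0.1462], [-0.0068, -0.0002, 0.0168])
0.019 ([0.0014, -0.0041, 0.1875], [-0.0068, -0.0002, 0.0168])
0.006 ([0.0014, -0.004, 0.2049], [-0.0068, -0.0002, 0.0168])
```

Call:
arm_command --steps '[{"translation": [0.0015, -0.0045, 0.08], "twist": [-0.007, 0, 0.017], "fingers": 1}, {"translation": [0.0015, -0.0045, 0.13], "twist": [-0.007, 0, 0.017], "fingers": 1}, {"translation": [0.0015, -0.004, 0.17], "twist": [-0.007, 0, 0.017], "fingers": 1}, {"translation": [0.0015, -0.004, 0.2], "twist": [-0.007, 0, 0.017], "fingers": 1}, {"translation": [0.0015, -0.004, 0.202], "twist": [-0.007, 0, 0.017], "fingers": 1}]'

```text
time: 2.82
eef_pos: [0.5681, -0.2026, 0.0612]
tcp_rot: [0.977, -0.011, 0.215, 0.001]
contact_force: [0.1, 0.7, 0.2]
opening: 1.0
finger_force: 0.0
```

Run:
```python
from fit import *
from plant import *
x=[ 0.5727,-0.2020,-0.0193]
s=get_state();print(s["eef_pos"],s["contact_force"])
R=Rb(x[2]);o=np.array([x[0],x[1],.056]);print(R.T@(s["eef_pos"]-o))
p=read_camera("side");cv2.imwrite("pics/s2.png",cv2.resize(p["pixels"][200:340,270:450,::-1],None,fx=3.3,fy=3.3))
```

```text
[ 0.56814848 -0.20257381  0.06121194] [0.07093834 0.70651693 0.18890191]
[-0.00191161 -0.00066155  0.00664214]
```

View pics/s2.png

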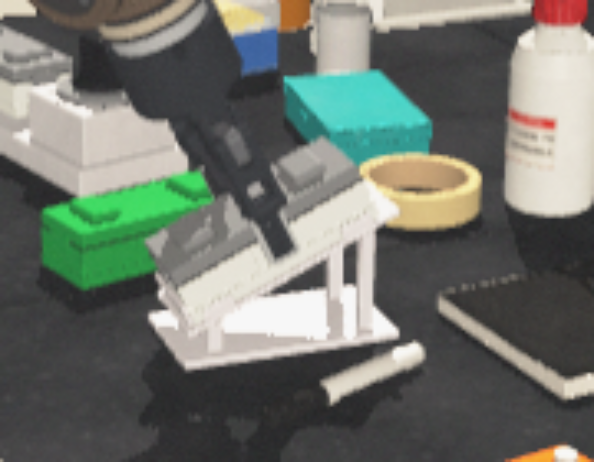

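The fingers straddle the box at mid length (finger at about (270,235) in the crop), clear of the plate. Next I close and lift square to the plate.

Call:
arm_command --steps '[{"translation": [0, 0, 0], "twist": [0, 0, 0], "fingers": -1}, {"translation": [0, 0, 0], "twist": [0, 0, 0], "fingers": -1}, {"translation": [0, 0, 0], "twist": [0, 0, 0], "fingers": -1}, {"translation": [0, 0, 0], "twist": [0, 0, 0], "fingers": -1}, {"translation": [0, 0, 0], "twist": [0, 0, 0], "fingers": -1}]' --grip_force 50

```text
time: 3.5
eef_pos: [0.5697, -0.2019, 0.0648]
tcp_rot: [0.976, -0.01, 0.217, 0.002]
contact_force: [-5.5, -1.0, 6.2]
opening: 0.674
finger_force: 55.2
```

Run:
```python
from plant import *
s=get_state();print(s)
```

```text
{'time': 3.5, 'qpos': array([-0.60754048,  0.16420833,  2.11191264,  0.47138594,  0.5431472 ,
        0.61611832]), 'dq': array([-3.60143767e-04,  1.58048660e-04, -1.37389318e-03,  2.51520960e-04,
        2.91121928e-04,  1.00622800e-05]), 'joint_efforts': array([  1.9679191 , -27.26315081, -22.94000924,   0.58467524,
        -0.76769879,  -0.1245611 ]), 'eef_pos': array([ 0.56971309, -0.20194599,  0.0647528 ]), 'tcp_rot': array([ 0.97606426, -0.0095319 ,  0.2172592 ,  0.00248007]), 'contact_force': array([-5.50415769, -0.97136234,  6.16995067]), 'wrist_torque': array([ 0.00413504,  0.66594122, -0.11733062]), 'finger_force': 55.165986120700836, 'opening': 0.6740506363644669}
```

Call:
arm_command --steps '[{"translation": [0, 0, -0.012], "twist": [0, 0, 0], "fingers": -1}, {"translation": [0, 0, -0.03], "twist": [0, 0, 0], "fingers": -1}, {"translation": [0, 0, -0.07], "twist": [0, 0, 0], "fingers": -1}, {"translation": [0, 0, -0.13], "twist": [0, 0, 0], "fingers": -1}, {"translation": [0, 0, -0.16], "twist": [0, 0, 0], "fingers": -1}]'

```text
time: 4.12
eef_pos: [0.5175, -0.1998, 0.1733]
tcp_rot: [0.976, -0.009, 0.216, 0.002]
contact_force: [0.2, -1.0, -2.6]
opening: 0.671
finger_force: 55.5
```

Run:
```python
from fit import *
from plant import *
s=get_state();print(s["eef_pos"],s["opening"],s["contact_force"],s["wrist_torque"])
# upright tool, x yaw 103 deg, above dryer midpoint, high
for yaw,pos in [(-1,[.50,-.12,.29]),(45,[.49,.0,.29]),(103,[.45,.20,.29])]:
    y=np.radians(yaw);T=tool([0,0,-1],[np.sin(y),-np.cos(y),0])
    print(yaw,move(s,pos,T))
```

```text
[ 0.51750378 -0.199817    0.17333112] 0.6714225782286949 [ 0.15353788 -0.99714799 -2.57201861] [0.02300117 0.38546223 0.03166721]
-1 ([0.0427, -0.106, -0.1517], [0.0001, -0.4161, -0.0009])
45 ([0.028, -0.2657, -0.1586], [0.1671, -0.3933, -0.7552])
103 ([-0.0248, -0.5313, -0.1831], [0.3771, -0.2944, -1.7034])
```

Run:
```python
from fit import *
from plant import *
s=get_state()
y=np.radians(13);T=tool([0,0,-1],[np.sin(y),-np.cos(y),0])
print(move(s,[.42,.185,.25],T),move(s,[.47,0,.26],T))
```

```text
([-0.0833, -0.5106, -0.1515], [0.051, -0.414, -0.2306]) ([-0.0131, -0.2652, -0.1335], [0.051, -0.414, -0.2306])
```

Call:
arm_command --steps '[{"translation": [0.02, -0.04, -0.1], "twist": [0, -0.1, 0], "fingers": -1}, {"translation": [0.0, -0.11, -0.14], "twist": [0.02, -0.2, -0.1], "fingers": -1}, {"translation": [-0.013, -0.18, -0.135], "twist": [0.04, -0.3, -0.16], "fingers": -1}, {"translation": [-0.013, -0.25, -0.135], "twist": [0.05, -0.4, -0.22], "fingers": -1}, {"translation": [-0.04, -0.32, -0.14], "twist": [0.051, -0.414, -0.23], "fingers": -1}]'

```text
time: 4.75
eef_pos: [0.4515, 0.0429, 0.2546]
tcp_rot: [0.994, 0.113, -0.0, -0.0]
contact_force: [1.0, -0.2, -3.2]
opening: 0.675
finger_force: 55.6
```

Run:
```python
from fit import *
from plant import *
s=get_state()
y=np.radians(13);T=tool([0,0,-1],[np.sin(y),-np.cos(y),0])
print(s["eef_pos"],move(s,[.42,.185,.25],T))
```

```text
[0.45147717 0.04289343 0.2545678 ] ([0.0017, -0.1941, 0.0062], [-0.0004, 0.0008, -0.0003])
```

Call:
arm_command --steps '[{"translation": [0.002, -0.07, 0.006], "twist": [0, 0, 0], "fingers": -1}, {"translation": [0.002, -0.14, 0.006], "twist": [0, 0, 0], "fingers": -1}, {"translation": [0.002, -0.194, 0.006], "twist": [0, 0, 0], "fingers": -1}, {"translation": [0.002, -0.194, 0.006], "twist": [0, 0, 0], "fingers": -1}, {"translation": [0.002, -0.194, 0.006], "twist": [0, 0, 0], "fingers": -1}]'

```text
time: 5.38
eef_pos: [0.4199, 0.1828, 0.2496]
tcp_rot: [0.994, 0.113, -0.0, 0.0]
contact_force: [0.8, -0.4, -3.1]
opening: 0.668
finger_force: 55.8
```

Run:
```python
from h import *
from plant import *
import pickle
s=get_state();p=wcam(read_camera("wrist"),s)
print(s["eef_pos"],np.linalg.norm(s["dq"]))
pickle.dump((s,p),open("w2.pkl","wb"))
cv2.imwrite("pics/w2.png",p["pixels"][:,:,::-1])
```

```text
[0.41989753 0.18277999 0.24955639] 0.029259635385145595
```

View pics/w2.png

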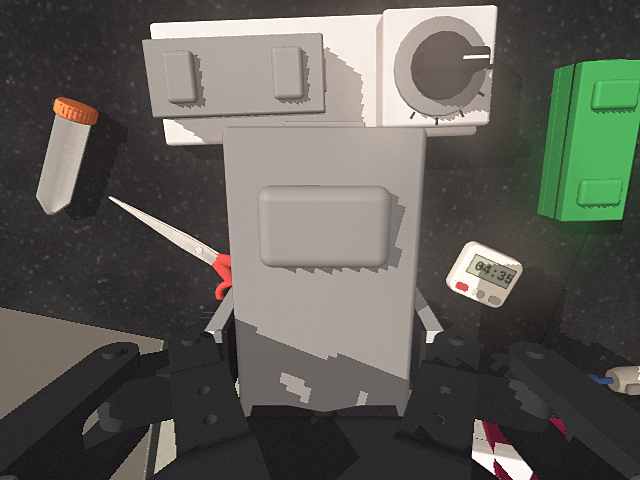

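The view shows the low box lid with corners at (144,40), (322,34), (324,111), (150,117). The dryer head corners are at (382,9), (496,6), (382,126). The knob is at off, mark to the right. The held box fills the lower middle, lug centre at (325,226).

Run:
```python
from fit import *
import pickle
s,p=pickle.load(open("w2.pkl","rb"))
g=cv2.GaussianBlur(cv2.cvtColor(p["pixels"],cv2.COLOR_RGB2GRAY).astype(np.float32),(0,0),.8)
f=lambda v,O:np.array([v[0],v[1],0])+np.atleast_2d(O)@Ro.from_euler("z",v[2]).as_matrix().T
c=np.array([[1,-1],[-1,-1],[-1,1],[1,1]])
box=lambda cx,hx,hy,z:np.column_stack([cx+c[:,0]*hx,c[:,1]*hy,np.full(4,z)])
L=box(.075,.07,.029,.07)
U=np.array([[144,40],[322,34],[324,111],[150,117.]])
x,r=fit(p,L,U,f,[.53,.19,1.8]);print("manual",x,r.tolist())
H=box(-.085,.044,.044,.07)
print(proj(p,f(x,H)).round(1).tolist(), proj(p,f(x,[[.117,0,.077],[.033,0,.077],[-.085,0,.114]])).round(1).tolist())
def edges(x,polys):
    P=[];
    for poly,ids in polys:
        for i in ids:
            A,B=poly[i],poly[(i+1)%4]
            for t in np.linspace(.1,.9,17): P.append((A+(B-A)*t,B-A))
    X=np.array([a for a,_ in P]);D=np.array([b for _,b in P])
    def pr(v):
        u=proj(p,f(v,X));d=proj(p,f(v,X+D*.01))-u;n=np.column_stack([-d[:,1],d[:,0]]);return u,n/np.linalg.norm(n,axis=1)[:,None]
    for it in range(4):
        u,n=pr(x);k=np.arange(-4,4.01,.25)
        q=(u[:,None]+k[None,:,None]*n[:,None]).astype(np.float32)
        S=cv2.remap(g,q[...,0],q[...,1],cv2.INTER_LINEAR);G=np.abs(np.gradient(S,axis=1));j=G.argmax(1)
        ok=(G.max(1)>3)&(j>0)&(j<len(k)-1);tgt=q[np.arange(len(j)),j]
        def res(v): uu,nn=pr(v);return (((uu-tgt)*nn).sum(1))[ok]
        x=least_squares(res,x,loss="soft_l1",f_scale=.5).x
    rr=res(x);print("edges",x,ok.sum(),"rms",np.sqrt((rr**2).mean()).round(2));return x
x1=edges(x,[(L,[0,1,2,3])]);x2=edges(x1,[(H,[0,3][:1]+[1])])
x3=edges(x,[(L,[0,1,2,3]),(H,[0,1])])
for v in(x1,x2,x3): print(f(v,[[.075,0,.07],[-.085,0,.107]]).round(4).tolist(),np.degrees(v[2]))
# held box pose in tool frame: lid +x corners and lug
pickle.dump(x1,open("dry.pkl","wb"))
```

```text
manual [0.53092539 0.20282335 1.82295494] [[-3.4, -1.2], [0.1, -0.6], [0.1, 1.8], [1.5, 0.6]]
[[382.3, 9.7], [498.9, 6.2], [488.7, 127.6], [380.8, 130.5]] [[178.2, 76.9], [286.8, 73.8], [456.3, 60.3]]
edges [0.53203319 0.2024672  1.8316295 ] 68 rms 1.05
edges [0.5306843  0.20391665 1.8325221 ] 33 rms 0.83
edges [0.53147891 0.20274992 1.82670836] 101 rms 1.15
[[0.5127, 0.2749, 0.07], [0.554, 0.1203, 0.107]] 104.94464015106067
[[0.5113, 0.2764, 0.07], [0.5527, 0.1218, 0.107]] 104.99578239135228
[[0.5125, 0.2753, 0.07], [0.553, 0.1205, 0.107]] 104.6626794580967
```

Run:
```python
from fit import *
from plant import *
import pickle
s=get_state()
for yaw in (60,104.9):
    y=np.radians(yaw);T=tool([0,0,-1],[np.sin(y),-np.cos(y),0]);print(move(s,[.5525,.125,.30],T))
s2,p=pickle.load(open("w2.pkl","rb"))
# held box in tool frame: project tool-frame points
q=dict(p);W=np.linalg.inv(np.array(p["T_tool_cam"]));q["R"]=W[:3,:3];q["t"]=W[:3,3]
for u in [(222,128),(425,131)]: print("end",onz(q,u,-.033).round(4))
for u in [(258,186),(390,186),(391,267),(258,268)]: print("lug",onz(q,u,-.040).round(4))
```

```text
([0.1547, 0.1139, -0.0671], [-0.0002, 0.0004, -0.7852])
([0.1547, 0.1139, -0.0671], [-0.0004, 0.0003, -1.5335])
end [ 0.0682 -0.0276 -0.033 ]
end [ 0.0674  0.0292 -0.033 ]
lug [ 0.0529 -0.0171 -0.04  ]
lug [ 0.0529  0.0189 -0.04  ]
lug [ 0.0296  0.0202 -0.04  ]
lug [ 0.0293 -0.0181 -0.04  ]
```

Call:
arm_command --steps '[{"translation": [0.035, 0.025, -0.067], "twist": [0, 0, -0.17], "fingers": -1}, {"translation": [0.07, 0.05, -0.067], "twist": [0, 0, -0.34], "fingers": -1}, {"translation": [0.11, 0.08, -0.067], "twist": [0, 0, -0.51], "fingers": -1}, {"translation": [0.155, 0.114, -0.067], "twist": [0, 0, -0.68], "fingers": -1}, {"translation": [0.155, 0.114, -0.067], "twist": [0, 0, -0.84], "fingers": -1}]'

```text
time: 6.05
eef_pos: [0.5551, 0.1225, 0.2993]
tcp_rot: [0.851, 0.525, -0.0, -0.0]
contact_force: [-0.8, -0.7, -3.9]
opening: 0.673
finger_force: 55.9
```

Run:
```python
from fit import *
from plant import *
s=get_state()
y=np.radians(104.9);T=tool([0,0,-1],[np.sin(y),-np.cos(y),0]);print(move(s,[.5525,.125,.30],T))
```

```text
([0.0014, -0.0045, -0.0009], [-0.001, 0.0002, -0.6923])
```

Call:
arm_command --steps '[{"translation": [0.001, -0.004, 0], "twist": [0, 0, -0.17], "fingers": -1}, {"translation": [0.001, -0.004, 0], "twist": [0, 0, -0.35], "fingers": -1}, {"translation": [0.001, -0.004, 0], "twist": [0, 0, -0.53], "fingers": -1}, {"translation": [0.001, -0.004, 0], "twist": [0, 0, -0.69], "fingers": -1}, {"translation": [0.001, -0.004, 0], "twist": [0, 0, -0.69], "fingers": -1}]'

```text
time: 6.68
eef_pos: [0.5508, 0.1264, 0.3]
tcp_rot: [0.612, 0.791, 0.0, -0.0]
contact_force: [0.1, -0.6, -3.9]
opening: 0.666
finger_force: 55.9
```

Run:
```python
from h import *
from plant import *
import pickle
s=get_state();p=wcam(read_camera("wrist"),s)
print(s["eef_pos"],np.linalg.norm(s["dq"]))
pickle.dump((s,p),open("w3.pkl","wb"))
cv2.imwrite("pics/w3.png",p["pixels"][:,:,::-1])
x=pickle.load(open("dry.pkl","rb"))
O=np.array([[.145,-.029,.07],[.005,-.029,.07],[.005,.029,.07],[.145,.029,.07],[.033,0,.077],[.117,0,.077]])
print(proj(p,np.array([x[0],x[1],0])+O@Ro.from_euler("z",x[2]).as_matrix().T).round(1).tolist())
```

```text
[0.55075538 0.12639285 0.2999953 ] 0.04872396711437342
[[357.9, -59.6], [355.7, 115.4], [293.7, 115.9], [288.9, -58.9], [324.5, 82.6], [323.7, -24.4]]
```

View pics/w3.png

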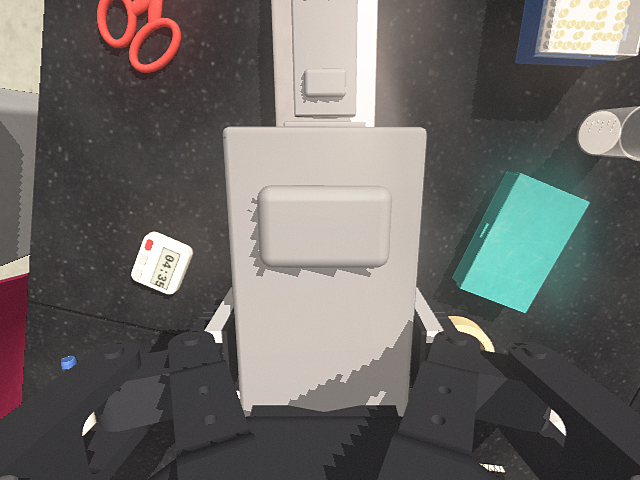

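The near end of the low box lid shows at about (295,116)–(356,115), with its near lug centred at about (325,82). That is within a pixel of the prediction from the first view.

Run:
```python
from fit import *
import pickle
s,p=pickle.load(open("w3.pkl","rb"));x=pickle.load(open("dry.pkl","rb"))
g=cv2.cvtColor(p["pixels"],cv2.COLOR_RGB2GRAY).astype(int)
def sub(a,i0,lo,hi):
    d=np.abs(np.diff(a[lo:hi].astype(float)));w=d*(d>.4*d.max());return round(float((w*(np.arange(lo,hi-1)+.5)).sum()/w.sum()),2),int(d.max())
for r in (20,40,60,75,90,105): print(r,sub(g[r],0,289,301),sub(g[r],0,350,363))
for c in (300,310,320,330,340,350): print(c,sub(g[:,c],0,109,121))
print(g[40,288:302].tolist(),g[40,350:364].tolist(),g[80,300:350].tolist(),g[64:102,325].tolist())
f=lambda O:np.array([x[0],x[1],0])+np.array(O)@Ro.from_euler("z",x[2]).as_matrix().T
q=lambda X,Y,Z=.07:proj(p,f([[X,Y,Z]]))[0].round(1).tolist()
print([q(X,.029) for X in(.02,.06)],[q(X,-.029) for X in(.02,.06)])
```

```text
20 (291.85, 43) (357.21, 34)
40 (292.27, 73) (356.5, 50)
60 (292.92, 43) (356.5, 40)
75 (293.3, 71) (356.5, 53)
90 (293.37, 65) (356.5, 37)
105 (294.14, 78) (355.5, 35)
300 (115.38, 114)
310 (115.63, 65)
320 (115.7, 66)
330 (115.78, 66)
340 (115.35, 53)
350 (116.51, 60)
[204, 205, 208, 218, 145, 154, 200, 203, 202, 199, 203, 200, 202, 202] [215, 214, 212, 213, 215, 211, 205, 255, 255, 254, 253, 254, 253, 253] [206, 212, 222, 160, 114, 143, 170, 189, 205, 208, 203, 205, 207, 207, 207, 207, 207, 207, 206, 205, 208, 209, 208, 209, 207, 205, 209, 210, 206, 211, 211, 213, 211, 212, 214, 210, 214, 212, 209, 213, 212, 212, 215, 212, 212, 194, 212, 214, 214, 215] [207, 208, 210, 211, 188, 213, 217, 215, 216, 209, 208, 209, 209, 209, 209, 210, 205, 205, 209, 211, 209, 209, 208, 212, 205, 206, 206, 210, 208, 182, 161, 135, 112, 142, 146, 148, 145, 138]
[[293.3, 98.9], [292.0, 51.7]] [[355.9, 98.4], [356.5, 51.1]]
```

```bash
cat > tgt.py <<'E'
from fit import *
from plant import *
import pickle
x=pickle.load(open("dry.pkl","rb"))
f=lambda O:np.array([x[0],x[1],0])+np.array(O)@Ro.from_euler("z",x[2]).as_matrix().T
def T(dy=0): y=x[2]+dy;return tool([0,0,-1],[np.sin(y),-np.cos(y),0])
E
python3 - <<'E'
from tgt import *
s=get_state()
for z in (.16,.1): print(move(s,f([.0762,.0003,z]),T()))
E
```

```text
([0.2056, -0.0002, 0.1869], [-0.0002, -0.0006, -0.0083])
([0.2056, -0.0002, 0.2669], [-0.0002, -0.0006, -0.0083])
```

Call:
arm_command --steps '[{"translation": [0.08, 0, 0.03], "twist": [0, 0, -0.008], "fingers": -1}, {"translation": [0.15, 0, 0.07], "twist": [0, 0, -0.008], "fingers": -1}, {"translation": [0.2056, 0, 0.13], "twist": [0, 0, -0.008], "fingers": -1}, {"translation": [0.2056, 0, 0.19], "twist": [0, 0, -0.008], "fingers": -1}, {"translation": [0.2056, 0, 0.255], "twist": [0, 0, -0.008], "fingers": -1}]'

```text
time: 7.35
eef_pos: [0.5119, 0.2775, 0.1084]
tcp_rot: [0.608, 0.794, 0.001, 0.0]
contact_force: [1.2, -0.8, -3.0]
opening: 0.669
finger_force: 56.0
```

Run:
```python
from tgt import *
s=get_state();print(s["eef_pos"],s["contact_force"],s["wrist_torque"])
for z in (.1,.088,.078): print(move(s,f([.0762,.0003,z]),T()))
p=read_camera("side");cv2.imwrite("pics/s3.png",cv2.resize(p["pixels"][160:300,200:380,::-1],None,fx=4,fy=4,interpolation=cv2.INTER_CUBIC))
```

```text
[0.5118787  0.27749714 0.10836524] [ 1.24023071 -0.82037765 -3.03226812] [-0.06336454 -0.01949854 -0.01918052]
([-0.002, -0.0003, 0.0112], [0.002, -0.0005, 0.0024])
([-0.002, -0.0003, 0.0272], [0.002, -0.0005, 0.0024])
([-0.002, -0.0003, 0.0405], [0.002, -0.0005, 0.0024])
```

View pics/s3.png

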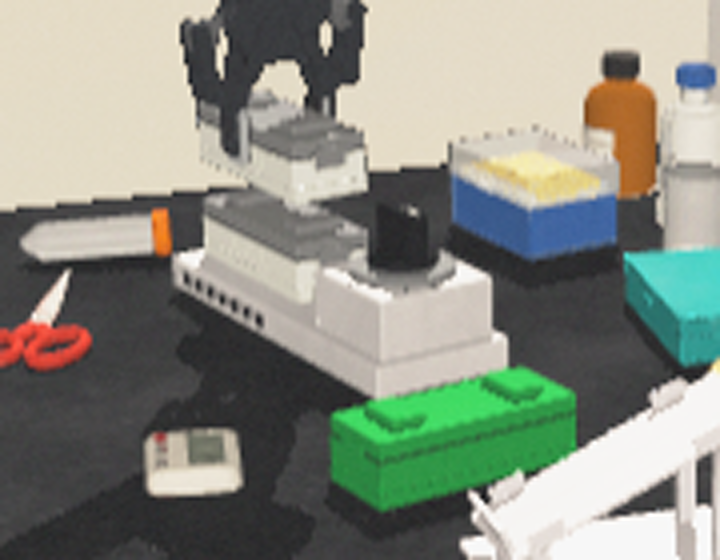

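The held box hangs level and aligned above the low box (crop (285,150) over (285,240)). I lower it slowly.

Call:
arm_command --steps '[{"translation": [-0.002, 0, 0.01], "twist": [0, 0, 0.002], "fingers": -1}, {"translation": [-0.002, 0, 0.018], "twist": [0, 0, 0.002], "fingers": -1}, {"translation": [-0.002, 0, 0.022], "twist": [0, 0, 0.002], "fingers": -1}, {"translation": [-0.002, 0, 0.022], "twist": [0, 0, 0.002], "fingers": -1}, {"translation": [-0.002, 0, 0.022], "twist": [0, 0, 0.002], "fingers": -1}]'

```text
time: 8.02
eef_pos: [0.5125, 0.2759, 0.0937]
tcp_rot: [0.608, 0.794, 0.001, 0.0]
contact_force: [-0.6, 0.8, -3.0]
opening: 0.674
finger_force: 55.8
```

Run:
```python
from tgt import *
s=get_state();print(s["eef_pos"],s["contact_force"],s["wrist_torque"])
for z in (.088,.078): print(move(s,f([.0762,.0003,z]),T()))
```

```text
[0.51254076 0.27590097 0.09369477] [-0.63139299  0.82151197 -2.99709393] [0.00864279 0.00407089 0.01842782]
([0.0003, -0.0006, 0.0076], [0.0022, -0.0008, 0.0022])
([0.0003, -0.0006, 0.0209], [0.0022, -0.0008, 0.0022])
```

Call:
arm_command --steps '[{"translation": [0, -0.0005, 0.003], "twist": [0, 0, 0.002], "fingers": -1}, {"translation": [0, -0.0005, 0.006], "twist": [0, 0, 0.002], "fingers": -1}, {"translation": [0, -0.0005, 0.009], "twist": [0, 0, 0.002], "fingers": -1}, {"translation": [0, -0.0005, 0.011], "twist": [0, 0, 0.002], "fingers": -1}, {"translation": [0, -0.0005, 0.011], "twist": [0, 0, 0.002], "fingers": -1}]'

```text
time: 8.65
eef_pos: [0.5115, 0.2756, 0.0842]
tcp_rot: [0.609, 0.793, 0.0, -0.0]
contact_force: [-0.2, -0.2, -3.4]
opening: 0.668
finger_force: 55.8
```

Run:
```python
from tgt import *
s=get_state();print(s["eef_pos"],s["contact_force"],s["wrist_torque"])
for z in (.088,.078): print(move(s,f([.0762,.0003,z]),T()))
```

```text
[0.51150981 0.27560109 0.08423179] [-0.19761318 -0.17641419 -3.37024384] [-0.06164701  0.0076684  -0.02433499]
([0.0003, 0.0009, -0.005], [0.0002, -0.0006, 0.0003])
([0.0003, 0.0009, 0.0083], [0.0002, -0.0006, 0.0003])
```

Call:
arm_command --steps '[{"translation": [0, 0.0004, 0.002], "twist": [0, 0, 0], "fingers": -1}, {"translation": [0, 0.0004, 0.004], "twist": [0, 0, 0], "fingers": -1}, {"translation": [0, 0.0004, 0.005], "twist": [0, 0, 0], "fingers": -1}, {"translation": [0, 0.0004, 0.006], "twist": [0, 0, 0], "fingers": -1}, {"translation": [0, 0.0004, 0.006], "twist": [0, 0, 0], "fingers": -1}]'

```text
time: 9.28
eef_pos: [0.5119, 0.2757, 0.0799]
tcp_rot: [0.609, 0.793, 0.0, -0.0]
contact_force: [-0.3, 0.4, -2.8]
opening: 0.667
finger_force: 55.8
```

Run:
```python
from tgt import *
s=get_state();print(s["eef_pos"],s["contact_force"],s["wrist_torque"])
for z in (.088,.078): print(move(s,f([.0762,.0003,z]),T()))
```

```text
[0.51190316 0.27571573 0.07992978] [-0.29612382  0.39916958 -2.75619058] [0.03160017 0.00916385 0.00385256]
([0.0003, 0.0004, -0.0108], [0.0005, -0.0007, 0.0004])
([0.0003, 0.0003, 0.0026], [0.0005, -0.0007, 0.0004])
```

Still no contact; continue down in 1 mm rows.

Call:
arm_command --steps '[{"translation": [0, 0.0003, 0.0013], "twist": [0, 0, 0], "fingers": -1}, {"translation": [0, 0.0003, 0.0026], "twist": [0, 0, 0], "fingers": -1}, {"translation": [0, 0.0003, 0.004], "twist": [0, 0, 0], "fingers": -1}, {"translation": [0, 0.0003, 0.004], "twist": [0, 0, 0], "fingers": -1}]'

```text
time: 9.78
eef_pos: [0.5123, 0.2758, 0.079]
tcp_rot: [0.609, 0.793, 0.0, -0.0]
contact_force: [-3.7, -2.6, 7.2]
opening: 0.672
finger_force: 57.2
```

Run:
```python
from tgt import *
s=get_state();print(s["eef_pos"],s["contact_force"],s["wrist_torque"])
for z in (.088,.078): print(move(s,f([.0762,.0003,z]),T()))
```

```text
[0.51233304 0.27584649 0.07901195] [-3.69677835 -2.57180113  7.2042101 ] [-0.31441495  0.88760592  0.0351659 ]
([0.0003, -0.0003, -0.012], [-0.0001, -0.0005, 0.0005])
([0.0003, -0.0003, 0.0013], [-0.0001, -0.0005, 0.0005])
```

Call:
arm_command --steps '[{"translation": [0, 0, -0.0015], "twist": [0, 0, 0], "fingers": -1}, {"translation": [0, 0, -0.0015], "twist": [0, 0, 0], "fingers": 0.5}, {"translation": [0, 0, -0.0015], "twist": [0, 0, 0], "fingers": 0.8}, {"translation": [0, 0, -0.0015], "twist": [0, 0, 0], "fingers": 1}, {"translation": [0, 0, -0.0015], "twist": [0, 0, 0], "fingers": 1}]'

```text
time: 10.4
eef_pos: [0.5123, 0.2758, 0.0781]
tcp_rot: [0.609, 0.793, 0.001, -0.0]
contact_force: [-0.9, -0.7, 0.6]
opening: 0.995
finger_force: 0.0
```

Run:
```python
from plant import *
s=get_state();print(s["eef_pos"],s["contact_force"],s["wrist_torque"],s["opening"])
```

```text
[0.51225923 0.27580026 0.07805253] [-0.88549818 -0.72648664  0.6401958 ] [-0.01539941 -0.00422001  0.00793475] 0.9952140645367233
```

Call:
arm_command --steps '[{"translation": [0, 0, -0.02], "twist": [0, 0, 0], "fingers": 1}, {"translation": [0, 0, -0.06], "twist": [0, 0, 0], "fingers": 1}, {"translation": [0, 0, -0.14], "twist": [0, 0, 0], "fingers": 1}, {"translation": [-0.04, 0, -0.22], "twist": [0, 0, 0], "fingers": 1}, {"translation": [-0.06, 0, -0.26], "twist": [0, 0, 0], "fingers": 1}]'

```text
time: 11.02
eef_pos: [0.5249, 0.2318, 0.2785]
tcp_rot: [0.609, 0.793, 0.003, 0.002]
contact_force: [-0.1, 0.3, -0.3]
opening: 0.998
finger_force: 0.0
```

Run:
```python
from tgt import *
s=get_state();p=wcam(read_camera("wrist"),s);print(s["eef_pos"],np.linalg.norm(s["dq"]))
im=p["pixels"][:,:,::-1].copy()
O=[[.145,-.029,.112],[.005,-.029,.112],[.005,.029,.112],[.145,.029,.112]]
print(proj(p,f(O)).round(1).tolist(),proj(p,f([[.033,0,.119],[.117,0,.119],[-.085,0,.114]])).round(1).tolist())
d=read_camera("side")
j=cv2.resize(d["pixels"][170:290,225:345,::-1],(480,480),interpolation=cv2.INTER_CUBIC)
cv2.imwrite("pics/c4.png",cv2.resize(np.hstack([im,j]),None,fx=.714,fy=.714,interpolation=cv2.INTER_AREA))
pickle.dump((s,p),open("w4.pkl","wb"))
y=T();print(move(s,f([-.085,0,.2]),y),move(s,f([-.085,0,.088]),y))
```

```text
[0.52489879 0.23175639 0.27846823] 0.6677786073261256
[[359.7, 67.5], [355.6, 245.7], [287.4, 245.9], [282.8, 67.4]] [[321.5, 215.1], [321.3, 106.0], [321.7, 341.7]]
([-0.1536, -0.0017, 0.1046], [0.007, -0.0004, 0.0005]) ([-0.1536, -0.0028, 0.2539], [0.007, -0.0004, 0.0005])
```

View pics/c4.png

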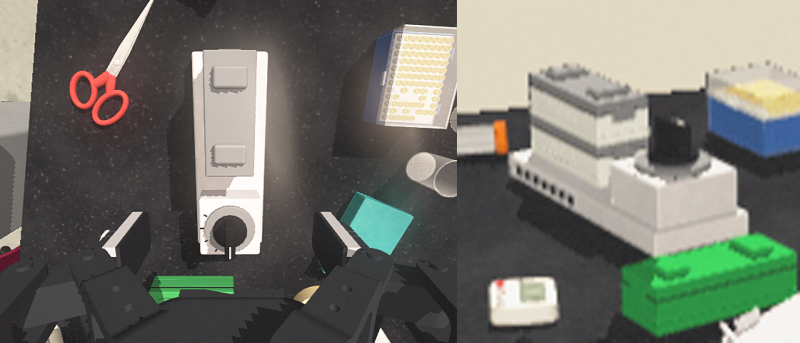

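The top box sits flush and level on the low box (right side of the montage), with its lugs at the predicted pixels. The knob is still at off, at about (229,235). Next the knob.

Call:
arm_command --steps '[{"translation": [-0.07, -0.002, 0.03], "twist": [0, 0, 0], "fingers": 1}, {"translation": [-0.14, -0.002, 0.07], "twist": [0, 0, 0], "fingers": 1}, {"translation": [-0.154, -0.002, 0.12], "twist": [0, 0, 0], "fingers": 1}, {"translation": [-0.154, -0.002, 0.14], "twist": [0, 0, 0], "fingers": 1}, {"translation": [-0.154, -0.002, 0.14], "twist": [0, 0, 0], "fingers": 1}]'

```text
time: 11.75
eef_pos: [0.551, 0.121, 0.1667]
tcp_rot: [0.609, 0.793, -0.0, -0.001]
contact_force: [-0.1, 0.2, 0.6]
opening: 0.998
finger_force: 0.0
```

Run:
```python
from tgt import *
s=get_state();p=wcam(read_camera("wrist"),s);print(s["eef_pos"],np.linalg.norm(s["dq"]))
O=[[-.085,0,.114],[-.108,-.007,.114],[-.108,.007,.114],[-.062,.007,.114],[-.062,-.007,.114]]
print(proj(p,f(O)).round(1).tolist())
cv2.imwrite("pics/w5.png",p["pixels"][200:,160:480,::-1].copy())
print(move(s,f([-.085,0,.088]),T()))
```

```text
[0.55104696 0.12098975 0.1666711 ] 0.05301925029401192
[[328.9, 262.6], [341.3, 301.6], [316.3, 301.6], [315.9, 221.4], [342.4, 221.4]]
([-0.002, 0.0038, 0.1049], [-0.0022, -0.0017, 0.0009])
```

View pics/w5.png

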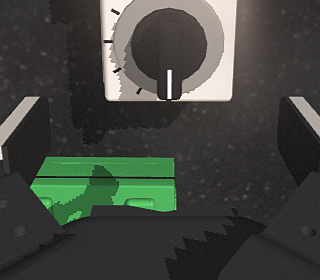

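The knob bar's marked end is at about (330,298) in the full frame, within 3 px of prediction, so it is centred.

Call:
arm_command --steps '[{"translation": [-0.001, 0.004, 0.05], "twist": [0, 0, 0], "fingers": 1}, {"translation": [-0.001, 0.004, 0.095], "twist": [0, 0, 0], "fingers": 1}, {"translation": [-0.001, 0.004, 0.105], "twist": [0, 0, 0], "fingers": 0.2}, {"translation": [-0.001, 0.004, 0.105], "twist": [0, 0, 0], "fingers": -0.3}, {"translation": [-0.001, 0.004, 0.105], "twist": [0, 0, 0], "fingers": -0.4}]' --grip_force 40

```text
time: 12.42
eef_pos: [0.5568, 0.1207, 0.0916]
tcp_rot: [0.609, 0.793, 0.002, 0.001]
contact_force: [0.5, 0.1, -0.9]
opening: 0.378
finger_force: 0.0
```

Call:
arm_command --steps '[{"translation": [0, 0, 0], "twist": [0, 0, 0], "fingers": -1}, {"translation": [0, 0, 0], "twist": [0, 0, 0], "fingers": -1}, {"translation": [0, 0, 0], "twist": [0, 0, 0], "fingers": -1}, {"translation": [0, 0, 0], "twist": [0, 0, 0], "fingers": -1}, {"translation": [0, 0, 0], "twist": [0, 0, 0], "fingers": -1}]'

```text
time: 13.05
eef_pos: [0.5544, 0.12, 0.0912]
tcp_rot: [0.609, 0.793, -0.001, -0.001]
contact_force: [-6.0, -1.3, 7.9]
opening: 0.15
finger_force: 41.5
```

Run:
```python
from tgt import *
s=get_state();print(s["eef_pos"],s["contact_force"],s["wrist_torque"])
print(move(s,f([-.085,0,.088]),T(-np.pi/3)))
```

```text
[0.55441147 0.12000499 0.09120418] [-5.98098251 -1.33993519  7.86021324] [-0.31835418  1.07836821 -0.03147938]
([0.0006, -0.0005, 0.0043], [-0.0025, 0.0008, 1.0007])
```

Call:
arm_command --steps '[{"translation": [0, 0, 0], "twist": [0, 0, 0.12], "fingers": -1}, {"translation": [0, 0, 0], "twist": [0, 0, 0.26], "fingers": -1}, {"translation": [0, 0, 0], "twist": [0, 0, 0.4], "fingers": -1}, {"translation": [0, 0, 0], "twist": [0, 0, 0.54], "fingers": -1}, {"translation": [0, 0, 0], "twist": [0, 0, 0.68], "fingers": -1}]'

```text
time: 13.68
eef_pos: [0.5535, 0.1201, 0.0912]
tcp_rot: [0.848, 0.53, -0.002, -0.001]
contact_force: [-10.5, -1.9, 9.7]
opening: 0.152
finger_force: 41.8
```

Run:
```python
from tgt import *
s=get_state();print(s["eef_pos"],s["contact_force"],s["wrist_torque"],s["opening"])
print(move(s,f([-.085,0,.088]),T(-np.pi/3)))
```

```text
[0.55349419 0.120087   0.09120375] [-10.46824737  -1.91997972   9.68369013] [-0.23791163  1.55585164  0.08469409] 0.15206690950166082
([0.0006, 0.0004, 0.0043], [-0.004, 0.0033, 0.3168])
```

Call:
arm_command --steps '[{"translation": [0, 0, 0], "twist": [0, 0, 0.14], "fingers": -1}, {"translation": [0, 0, 0], "twist": [0, 0, 0.27], "fingers": -1}, {"translation": [0, 0, 0], "twist": [0, 0, 0.33], "fingers": -1}, {"translation": [0, 0, 0], "twist": [0, 0, 0.33], "fingers": -1}, {"translation": [0, 0, 0], "twist": [0, 0, 0.33], "fingers": -1}]'

```text
time: 14.3
eef_pos: [0.5531, 0.1203, 0.0912]
tcp_rot: [0.926, 0.378, -0.003, -0.001]
contact_force: [-10.1, -1.2, 10.4]
opening: 0.153
finger_force: 42.0
```

Run:
```python
from tgt import *
s=get_state();print(s["eef_pos"],s["contact_force"],s["wrist_torque"],s["opening"])
print(move(s,f([-.085,0,.088]),T(-np.pi/3)))
```

```text
[0.55310476 0.12031353 0.0911984 ] [-10.13083374  -1.18998325  10.42645545] [-0.21065167  1.60331713  0.06241561] 0.15319513516552796
([0.0009, 0.0008, 0.0043], [-0.0043, 0.0043, -0.009])
```

Call:
arm_command --steps '[{"translation": [0, 0, 0], "twist": [0, 0, 0], "fingers": 0}, {"translation": [0, 0, 0], "twist": [0, 0, 0], "fingers": 0}, {"translation": [0, 0, 0], "twist": [0, 0, 0], "fingers": 0}, {"translation": [0, 0, -0.03], "twist": [0, 0, 0], "fingers": 0}, {"translation": [0, 0, -0.09], "twist": [0, 0, 0], "fingers": 0}]'

```text
time: 14.92
eef_pos: [0.5536, 0.1202, 0.1549]
tcp_rot: [0.926, 0.377, -0.002, -0.001]
contact_force: [0.3, 0.8, 0.6]
opening: 0.502
finger_force: 0.0
```

Call:
arm_command --steps '[{"translation": [0, 0, -0.08], "twist": [0, 0, 0], "fingers": 0}, {"translation": [-0.07, 0, -0.14], "twist": [0, 0, 0], "fingers": 0}, {"translation": [-0.13, 0, -0.18], "twist": [0, 0, 0], "fingers": 0}, {"translation": [-0.13, 0, -0.18], "twist": [0, 0, 0], "fingers": 0}, {"translation": [-0.13, 0, -0.18], "twist": [0, 0, 0], "fingers": 0}]'

```text
time: 15.55
eef_pos: [0.4855, 0.0521, 0.2911]
tcp_rot: [0.926, 0.377, 0.0, -0.001]
contact_force: [0.4, -0.0, -0.2]
opening: 0.496
finger_force: 0.0
```

Run:
```python
from tgt import *
s=get_state();p=wcam(read_camera("wrist"),s);print(s["eef_pos"],np.linalg.norm(s["dq"]))
c=proj(p,f([[-.085,0,.08]]))[0];print(c)
im=p["pixels"][:,:,::-1]
d=read_camera("side")
j=cv2.resize(d["pixels"][170:290,225:345,::-1],(480,480),interpolation=cv2.INTER_CUBIC)
cv2.imwrite("pics/c6.png",cv2.resize(np.hstack([im,j]),None,fx=.714,fy=.714,interpolation=cv2.INTER_AREA))
for k in range(5):
    q=proj(p,f([[-.085-.02*np.cos(k*np.pi/6),.02*np.sin(k*np.pi/6),.114]]))[0];print(k,q.round(1),(q*.714).round())
```

```text
[0.48547845 0.0521092  0.29111272] 0.040589979660095483
[322.01929557  99.23118994]
0 [343.6 108.3] [245.  77.]
1 [334.5 118. ] [239.  84.]
2 [322.1 121.6] [230.  87.]
3 [309.7 118.3] [221.  84.]
4 [300.3 108.8] [214.  78.]
```

View pics/c6.png

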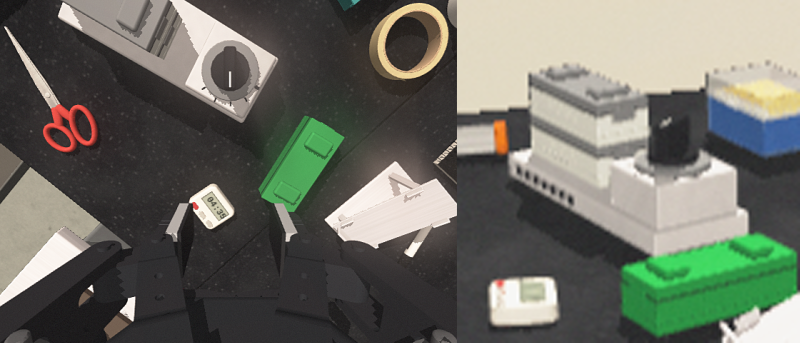

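The white mark is at about (230,80), which is the second click. The boxes are stacked flush, the timer and marker are undisturbed, and the gripper is clear.

```bash
python3 -c "
from plant import *
print(sign_off())"
```

```text
the job is handed in; nothing more can be done
None
```

I stacked the slide box on the low box, where it sits flush and level, turned the fan knob two clicks clockwise and let go, and handed the job in at about 16 s; no verdict came back.

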